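# Seat the plywood work board in the cutting bed

## Robot

A 6-joint arm with a two-finger parallel gripper is mounted at the origin on the work surface. World frame = base frame: x ahead of the robot, y to its left, z up, the work surface at z = 0. Lengths are in m, angles in degrees, forces in N, time in s.
With the tool pointing down it reaches from about 0.35 to 1 m from the base axis. Payload 7.1 kg.
Tool frame: the origin (TCP) lies midway between the tips of the shut fingers; the grasp point (between the pads) lies 19 mm behind it; x points along the fingers, z is the direction in which the jaws open and shut, and the axes are right-handed (so a half turn about x gives the same grasp; the last joint's range is limited). The gripper opens to 85 mm and grips with 20 to 120 N. Pads are 22 mm wide; open, the fingers measure 114 mm over their backs; the gripper's body (76 mm by 85 mm) begins 54 mm behind the grasp point. The pads swing forward as they close: fully open they stand 13 mm farther back than shut.
Start: joints at [-76.031, 24.242, 93.386, -0, 62.372, -1.089], TCP at [0.162, -0.604, 0.231] pointing down, gripper open.
Joint ranges: [-172.04, 172.04], [-51.8, 120.97], [4.93, 147.93], [-75.15, 255.16], [6.16, 154.13], [-145.62, 145.62]. Speed limits (degrees/s): [136.94, 136.94, 172.46, 180, 180, 180].

## Interface

Orientations are given as [roll, pitch, yaw] about the fixed x, y, z axes, in that order (R = Rz(yaw) Ry(pitch) Rx(roll)).
In Python, from bench import ctrl, optics gives the robot as it stands. The module is installed in compiled form; this text tells all that it offers.
- The arm moves only by the tool apply_moves, never from a script. Its argument "increments" is a list that holds one entry, the list of rows, each a list of 4 numbers: the shift along the world's x, y, z in mm, then the turn about the world's z in rad. A call has 1 to 20 rows; each row shifts and turns the pose as measured when the row begins; what a row does not reach is not made up. A row lasts 1/12 s, in which the tool goes at most 41.7 mm and 7.16 degrees, less where a joint would pass 70% of its speed; a pose out of reach is approached as far as the arm can. A call is refused whole if a number of a shift passes 41.7 or a number of a turn 0.125, either way. A call with a gripper value outside its range is refused whole. "claw" is the opening, from -1 (shut) to 1 (fully open), set as the call begins (left out, the last holds). The fingers move at their own pace and stop on an object; the grip force is fixed at half the most. Time passes only in rows, so rows that do not move let the fingers close. It gives the time, the measured TCP pose, the force and the opening at its end, in the units of the state.
- ctrl.read_state(): the state, without advancing time (a new reading comes with each control period).
- optics.camera(name): name is "scene" or "top" or "wrist"; returns a dict with "frame" (400x640x3 uint8, blue, green, red), "depth" (400x640 float32, m along the optical axis (not along the pixel's ray), 0 where there is no reading), "mtx" (3x3 intrinsics, pixels), "k1" (the pictures are not rectified: a ray, as slopes to the right and down, at radius r is drawn at 1 + k1 r^2 times it, then the intrinsics apply), "extrinsics" (4x4, takes a point from camera to world coordinates). Camera axes: x right, y up, looking along -z (the intrinsics and any distortion apply to the point x, -y, -z); pixel columns grow to the right and rows downward; lengths in m; the calibration is good to about 2 mm. A picture is of the moment at which its call begins.
- ctrl.finish_job(): hands the job in, once; it reports no verdict.
The state is a dict: "t": time; "joint_positions": joint angles; "joint_vel": joint speeds; "tau": joint torques, N m; "tool_pos": TCP position; "ee_rot": TCP orientation; "force": force on the tool from outside, world axes, zero at the start; "ft_torque": the same for the moment, N m; "width": opening from 0.0 (shut) to 1.0 (fully open).
Only numpy, scipy, OpenCV 4.12 (cv2) and the standard library are available. Lean on these libraries where they do the work, as an engineer would, in place of code of your own. Each camera call takes 0.05 s, during which the arm holds its last target. There are 200 camera calls.

## Task

Fit the plywood work board into the cutting bed: slide it off the loading shelf over the red spring roller so its tongued end dips into the bed, and push it, still slanted, until the tongue is fully home in the groove under the steel lip. Then press the raised near end down flat so that it snaps in under the roller and stays locked there. Leave the tools and pipe pieces round about where they are.

Things in the scene. Friction and masses are not known exactly. Their poses are not given: they have to be found in the camera images.
- bed: Yellow and grey steel cutting bed, fixed to the bench, 412 x 210 x 52 mm. Origin: on the bench under the middle of the board's seat; x runs level from the loading shelf to the groove, z up. All x quoted elsewhere are in this frame, in mm. Seat floor 14 mm above the bench, from the roller (x=-83) to the groove (x=+80). A fitted board has its origin at x=0, y=0 (within 4 mm), z=14
- shelf (a point): Middle of the loading shelf's top: bare steel plate from x=-310 to x=-100, 210 mm wide, 38 mm above the bench; axes as bed. Yellow side guides stand on its end (x=-112 to -100, 139 mm apart, tops 52 mm above the bench) and flare to about 180 mm apart at x=-150. The seat's side guides are 139 mm apart too, tops 32 mm above the bench
- board: Loose plywood board 160 (x) x 130 (y) x 14 mm (z), about 0.3 kg, at first flat on the shelf. Origin: centre of its underside. Its +x end has a dark tongue 12 mm long, full width, 6 mm thick, level with the underside. It tips over the roller by its own weight once its middle is past it (near end rises up to 25 mm); tongue home and near end on the roller, it slopes about 8 degrees
- tongue_edge (a point): Middle of the free edge of the tongue, 80 mm from the board's origin along its +x and 3 mm above the underside
- near_end (a point): Middle of the top edge of the board's other end, 80 mm from its origin along its -x, 14 mm above the underside. Push on this end face; press down on the top beside it
- groove (a point): Point on the seat floor under the middle of the steel lip's edge (x=+70.5). The lip's underside is 23.5 mm and its top 32.5 mm above the bench; the groove ends at a wall at x=+80; axes as bed
- roller_axis (a point): Middle of the axis of the red roller, 12 mm thick and 130 mm long, across the bed, free to turn. Its axis stands 32 mm above the bench, so that its top is level with the shelf; axes as bed
- catch (a joint): Spring slide that carries the roller: 0 = roller sprung fully out towards the bed, up to 0.008 m = pushed back towards the shelf (12 N preload, 1.5 N/mm). It reads near 0 both before and after the board snaps in; pushing the board's near end down past it takes about 10 N, then about 18 mm of easy travel down to the seat
- cutting_disc: Dark cutting disc, 110 mm across, 6 mm thick, lying beyond the groove end; leave alone. Origin: underside
- wrench: Steel wrench lying beside the bed; leave alone. Origin: underside
- pipe_nipple: Steel pipe piece with two brass nuts, 110 mm long, beside the loading shelf; leave alone. Origin: underside
- spray_can: Spray can, 170 mm tall; leave alone. Origin: underside
- tin: Open aluminium tin, 70 mm tall; leave alone. Origin: underside
- hammer: Hammer lying on the bench; leave alone. Origin: underside
- copper_stub: Copper pipe piece, 160 mm long; leave alone. Origin: underside
There are look-alikes about, which are no part of the job. There is more than one size of the board; the job needs the largest.

How it is judged:
By the outcome, as a careful person would: the job done as asked, in the order asked, and still so for the second after the job is handed in, with the robot touching nothing.
It also fails if it takes over 42 s, if anything falls off the work surface, if the arm or the gripper's body presses on something with over 40 N, if the wrist force passes 120 N, or if a joint passes its speed limit or range.

## Working session

There is one attempt and no reset: what is moved stays moved. The work goes in short steps, Python scripts to look and compute and a tool call to move; the robot and the scene stay as the last step left them, time stands still between calls to the robot, and variables do not carry over. Pictures are saved under pics/ and viewed, about 8 in all and at most 12, crops included, and the job is handed in when it is done.

Besides the shell and the picture viewer there is one more tool, called after "Request:" by a JSON object that holds its "api" and its "payload", one argument or row to a line. apply_moves: Moves the arm, as the interface text tells. Its arguments: {"type":"object","properties":{"increments":{"type":"array"},"claw":{"type":"number"}},"required":["increments"]}

```bash
mkdir -p pics
cat > h.py <<'E'
import numpy as np, cv2
from bench import ctrl, optics
def cam(n,save=None):
    c=optics.camera(n)
    if save: cv2.imwrite('pics/'+save,c['frame'])
    np.savez('/tmp/'+n+'.npz',**{k:np.array(v) for k,v in c.items()})
    return c
def px2w(c,uv,z=None):
    """pixels -> world via depth, or via plane z"""
    out=[]
    for u,v in uv:
        K=np.array(c['mtx']);k1=float(c['k1'])
        p=cv2.undistortPoints(np.array([[[u,v]]],float),K,np.array([k1,0,0,0,0.]))[0,0]
        E=np.array(c['extrinsics']);d=np.array([p[0],-p[1],-1.])
        if z is None:
            q=c['depth'][int(round(v))-1:int(round(v))+2,int(round(u))-1:int(round(u))+2];q=q[q>0]
            s=np.median(q) if q.size else np.nan
        else:
            s=(z-E[2,3])/(E[:3,:3]@d)[2]
        out.append(E[:3,:3]@(d*s)+E[:3,3])
    return np.array(out)
E
python3 - <<'E'
from h import *
cam('top','top1.png');cam('scene','scene1.png');print(ctrl.read_state())
E
```

```text
{'t': 0.1, 'joint_positions': array([-7.60318946e+01,  2.42796964e+01,  9.34271174e+01,  3.94137790e-04,
        6.23731910e+01, -1.08690669e+00]), 'joint_vel': array([-0.02763055, -0.09236955, -0.07581477,  0.01954645, -0.0177773 ,
       -0.02385384]), 'tau': array([-1.16872947e-03, -5.58427227e+01, -2.82444763e+01, -5.65089658e-05,
        3.01538683e-03, -1.04234136e-06]), 'tool_pos': array([ 0.16226592, -0.60305279,  0.23062688]), 'ee_rot': array([178.66319617,  89.91999443, 103.71802523]), 'force': array([ 0.68597384, -0.20017749,  0.18393208]), 'ft_torque': array([-0.03774814, -0.01947724,  0.01028583]), 'width': 1.002132014508329}
```

View pics/top1.png

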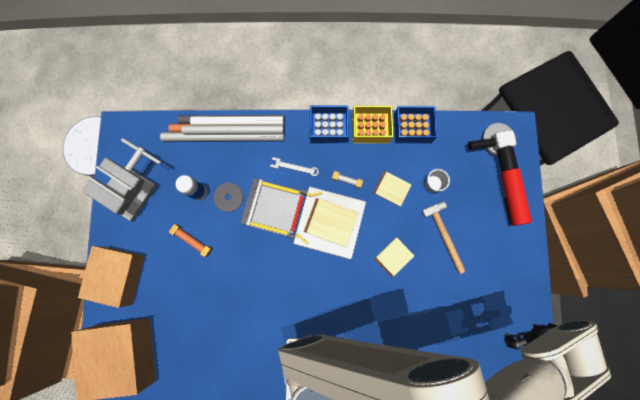

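View pics/scene1.png

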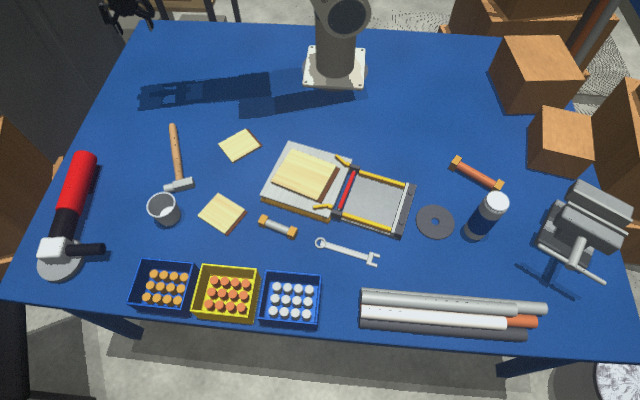

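Top view: there are three boards, at (332,221) on the shelf and at (393,188) and (395,256) on the bench. The one on the shelf is clearly the largest and is already on the loading shelf, so it fits. The groove and lip are at (250,205) and the red roller is at (299,213). I'll confirm in one enlarged crop.

Run:
```python
import cv2
a=cv2.imread('pics/top1.png')[165:270,235:375]
cv2.imwrite('pics/crop1.png',cv2.resize(a,None,fx=5.5,fy=5.5,interpolation=cv2.INTER_CUBIC))
```

```text
(no output)
```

View pics/crop1.png

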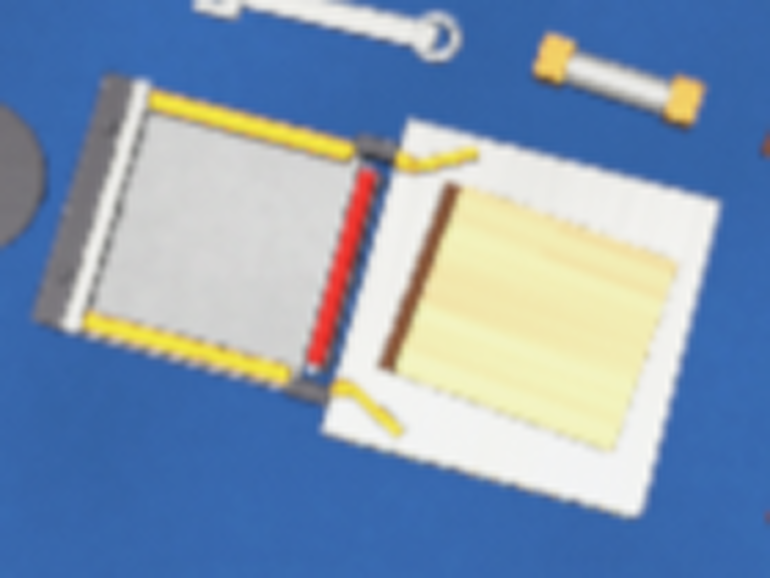

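The board on the shelf is confirmed: dark tongue from (445,183) to (380,367) in the crop, near corners (678,262) and (612,450). The shelf corners are (408,120), (720,203), (640,517) and (322,432), and the roller runs from (367,172) to (316,365).

```bash
cat >> h.py <<'E'
def load(n): return dict(np.load('/tmp/'+n+'.npz'))
E
python3 - <<'E'
from h import *
c=load('top'); f=lambda L:[((u+.5)/5.5-.5+235,(v+.5)/5.5-.5+165) for u,v in L]
S=px2w(c,f([(408,120),(720,203),(640,517),(322,432)]),.038)
R=px2w(c,f([(367,172),(316,365)]),.037)
L=px2w(c,f([(140,83),(73,328)]),.0325)
T=px2w(c,f([(445,183),(380,367)]),.044);N=px2w(c,f([(678,262),(612,450)]),.052)
for n,x in zip('SRLTN',(S,R,L,T,N)): print(n,x.round(4).tolist())
print('depth z near/shelf',px2w(c,f([(550,310),(680,300),(220,220)])).round(4))
d=(S[0]+S[3]-S[1]-S[2])/2; print('shelf len',np.linalg.norm(d),'yaw',np.degrees(np.arctan2(d[1],d[0])))
w=(S[3]-S[0]+S[2]-S[1])/2;print('w',np.linalg.norm(w),np.degrees(np.arctan2(w[1],w[0]))-90)
r=R[1]-R[0];print('roller',np.degrees(np.arctan2(r[1],r[0]))-90)
r=L[1]-L[0];print('lip',np.degrees(np.arctan2(r[1],r[0]))-90)
sm=S.mean(0);lm=L.mean(0);rm=R.mean(0);e=lm-sm;print('axis yaw shelf->lip',np.degrees(np.arctan2(e[1],e[0])),np.linalg.norm(e[:2]))
b=T.mean(0)-N.mean(0);print('board yaw',np.degrees(np.arctan2(b[1],b[0])),np.linalg.norm(b[:2]))
r=N[1]-N[0];print('near edge',np.degrees(np.arctan2(r[1],r[0]))-90, np.linalg.norm(r))
E
```

```text
S [[0.6401, 0.0331, 0.038], [0.5854, -0.1697, 0.038], [0.3838, -0.1154, 0.038], [0.4376, 0.0868, 0.038]]
R [[0.6059, 0.0596, 0.037], [0.4804, 0.0912, 0.037]]
L [[0.666, 0.2097, 0.0325], [0.5045, 0.2489, 0.0325]]
T [[0.5975, 0.0087, 0.044], [0.4786, 0.0498, 0.044]]
N [[0.5451, -0.1405, 0.052], [0.4256, -0.0972, 0.052]]
depth z near/shelf [[ 0.5144 -0.0585  0.0506]
 [ 0.5223 -0.1428  0.0369]
 [ 0.5781  0.1577  0.0112]]
shelf len 0.2096237524652019 yaw 74.99632200749521
w 0.20912179286697322 75.04213478865856
roller 75.8495150398914
lip 76.34679474004008
axis yaw shelf->lip 74.81045352709661 0.28039788935644017
board yaw 70.39863026323968 0.15723250735326277
near edge 70.06231458883735 0.1270722713200245
```

```bash
cat >> h.py <<'E'
from scipy.spatial.transform import Rotation as Ro
O=np.array([.5648,.1567]);A=np.radians(75.0);ax=np.array([np.cos(A),np.sin(A)]);ay=np.array([-ax[1],ax[0]])
def b2w(x,y): return O+x/1e3*ax+y/1e3*ay
def w2b(p): d=(np.array(p[:2])-O)*1e3; return d@ax,d@ay
def st():
    s=ctrl.read_state();R=Ro.from_euler('xyz',s['ee_rot'],degrees=True).as_matrix()
    print('t',s['t'],'tcp',s['tool_pos'].round(4),'bed',np.round(w2b(s['tool_pos']),1),'jawdir',R[:,2].round(3),'yaw',np.degrees(np.arctan2(R[1,2],R[0,2])).round(2),'fx',R[:,0].round(3),'F',s['force'].round(1),'w',round(s['width'],3),'j',s['joint_positions'].round(1))
    return s
E
python3 -c "
from h import *
s=st();print(b2w(-315,2)-s['tool_pos'][:2], b2w(-315,2))"
```

```text
t 0.1 tcp [ 0.1623 -0.6031  0.2306] bed [-838.   192.2] jawdir [ 0.26  -0.966 -0.001] yaw -74.95 fx [-0.     0.001 -1.   ] F [ 0.7 -0.2  0.2] w 1.002 j [-76.   24.3  93.4   0.   62.4  -1.1]
[0.31907423 0.4560038 ] [ 0.48134015 -0.147049  ]
```

Request:
{"api": "apply_moves", "payload": {
  "increments": [
    [[20, 28.5, 0, 0.0655], [20, 28.5, 0, 0.0655], [20, 28.5, 0, 0.0655], [20, 28.5, 0, 0.0655], [20, 28.5, 0, 0.0655], [20, 28.5, 0, 0.0655], [20, 28.5, 0, 0.0655], [20, 28.5, 0, 0.0655], [20, 28.5, 0, 0.0655], [20, 28.5, 0, 0.0655], [20, 28.5, 0, 0.0655], [20, 28.5, 0, 0.0655], [20, 28.5, 0, 0.0655], [20, 28.5, 0, 0.0655], [20, 28.5, 0, 0.0655], [20, 28.5, 0, 0.0655]]
  ],
  "claw": 1
}}

```text
t: 1.43
tool_pos: [0.4859, -0.1275, 0.2264]
ee_rot: [-174.6, 89.7, 172.8]
force: [0.4, -0.9, -0.5]
width: 0.999
```

```bash
python3 -c "
from h import *
s=st();cam('wrist','w1.png');print(b2w(-315,2)-s['tool_pos'][:2])"
```

```text
t 1.4333 tcp [ 0.4859 -0.1275  0.2264] bed [-294.9    2.7] jawdir [ 0.976 -0.22  -0.006] yaw -12.69 fx [-0.006  0.001 -1.   ] F [ 0.4 -0.9 -0.5] w 0.999 j [-1.600e+01  1.450e+01  1.087e+02 -1.000e-01  5.710e+01 -3.300e+00]
[-0.00455733 -0.01956856]
```

View pics/w1.png

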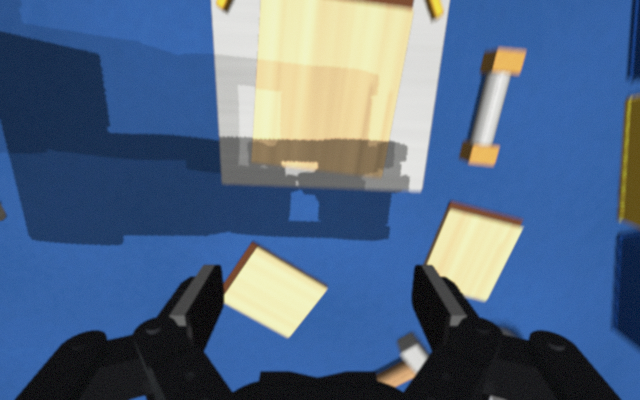

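The wrist view shows the board's near edge from (252,163) to (382,178) and the shelf's back corners at (222,183) and (421,192). The fingers at (205,290) and (430,290) are well clear behind the shelf. I'll cross-check the numbers.

```bash
python3 -c "
from h import *
c=load('wrist')
for p in px2w(c,[(252,163),(382,178),(413,7)],.052): print('board',np.round(w2b(p),1))
for p in px2w(c,[(222,183),(421,192)],.038): print('shelf',np.round(w2b(p),1))
"
```

```text
board [-283.7   69.2]
board [-293.4  -59. ]
board [-144.8  -69.5]
shelf [-309.2  103.7]
shelf [-310.2 -104. ]
```

Request:
{"api": "apply_moves", "payload": {
  "increments": [
    [[-3, -12, -20, -0.02], [-3, -12, -30, -0.02], [0, 0, -35, 0], [0, 0, -30, 0], [0, 0, 0, 0]]
  ]
}}

```text
t: 1.9
tool_pos: [0.4876, -0.1437, 0.1099]
ee_rot: [23.2, 89.7, 9.1]
force: [-0.2, 0.1, -0.8]
width: 0.998
```

```bash
python3 -c "
from h import *
s=st()"
```

```text
t 1.9 tcp [ 0.4876 -0.1437  0.1099] bed [-310.2   -3.1] jawdir [ 0.97  -0.243  0.005] yaw -14.09 fx [ 0.005  0.001 -1.   ] F [-0.2  0.1 -0.8] w 0.998 j [-17.8  25.1 112.7   0.2  41.9  -3.9]
```

Request:
{"api": "apply_moves", "payload": {
  "increments": [
    [[-7, -7, -20, -0.016], [0, 0, -25, 0], [0, 0, -20, 0], [0, 0, -8, 0], [0, 0, 0, 0], [0, 0, 0, 0]]
  ]
}}

```text
t: 2.4
tool_pos: [0.4821, -0.1518, 0.0384]
ee_rot: [21.6, 89.7, 6.5]
force: [0.9, 0.3, 0.7]
width: 1.001
```

```bash
python3 -c "
from h import *
s=st();cam('scene','s2.png')
a=cv2.imread('pics/s2.png')[90:260,230:450]
cv2.imwrite('pics/s2c.png',cv2.resize(a,None,fx=3.5,fy=3.5,interpolation=cv2.INTER_CUBIC))"
```

```text
t 2.4 tcp [ 0.4821 -0.1518  0.0384] bed [-319.4    0. ] jawdir [ 0.966 -0.26   0.005] yaw -15.06 fx [ 0.005  0.001 -1.   ] F [0.9 0.3 0.7] w 1.001 j [-18.9  32.5 114.2   0.2  33.   -4. ]
```

View pics/s2c.png

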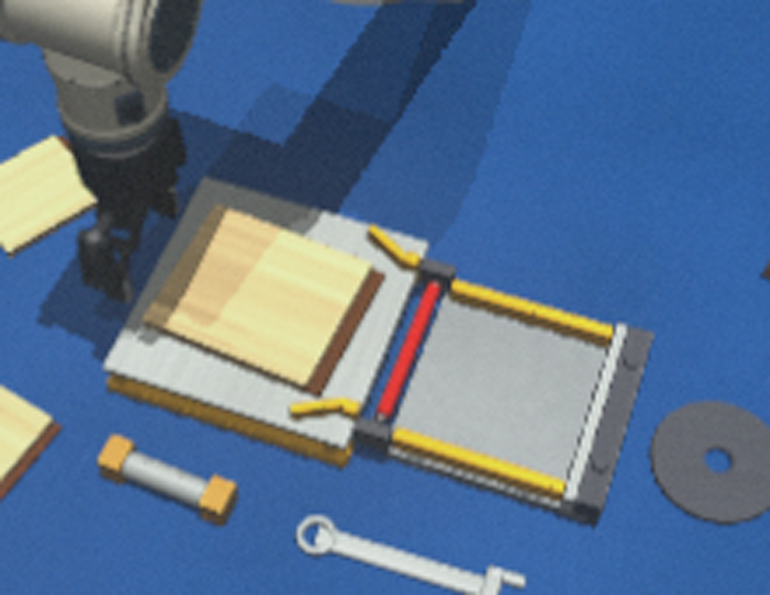

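Fingers are behind the near end, at crop (100-130,280), with the tip about level with the board's top. I'll lower 6 mm and push slowly.

Request:
{"api": "apply_moves", "payload": {
  "increments": [
    [[0, 0, -7, 0], [0, 0, 0, 0], [2, 8, 0, 0], [2, 8, 0, 0], [2, 8, 0, 0], [2, 8, 0, 0], [2, 8, 0, 0], [2, 8, 0, 0], [2, 8, 0, 0], [2, 8, 0, 0]]
  ]
}}

```text
t: 3.28
tool_pos: [0.5032, -0.0832, 0.0364]
ee_rot: [3.2, 89.1, -11.9]
force: [0.1, -1.5, 0.5]
width: 1.001
```

```bash
python3 -c "
from h import *
s=st();cam('wrist','w3.png')"
```

```text
t 3.2833 tcp [ 0.5032 -0.0832  0.0364] bed [-247.6   -2.6] jawdir [ 0.966 -0.26   0.015] yaw -15.07 fx [ 0.015 -0.003 -1.   ] F [ 0.1 -1.5  0.5] w 1.001 j [-10.7  32.8 114.   -0.   32.3   4.4]
```

View pics/w3.png

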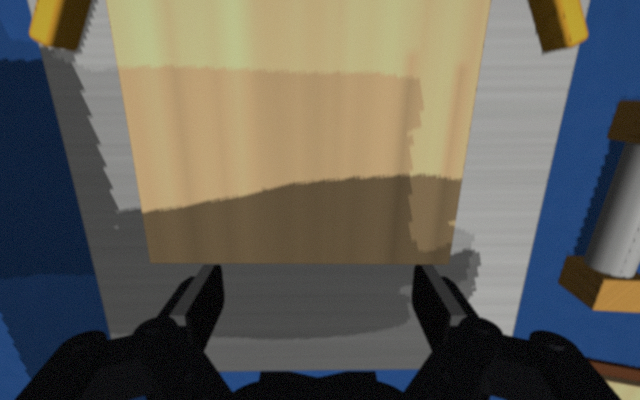

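```bash
python3 -c "
from h import *
c=load('wrist')
for p in px2w(c,[(148,262),(452,263),(110,5),(489,5)],.052): print('board',np.round(w2b(p),1))
for p in px2w(c,[(205,268),(430,268),(300,230)]): print('fing',np.round(w2b(p),1),p[2])
"
```

```text
board [-236.    70.6]
board [-237.7  -59.8]
board [-140.1   67.1]
board [-139.8  -59.5]
fing [-237.5   45.8] 0.054877959724174794
fing [-237.7  -48.9] 0.05608153506722134
fing [-222.     5.7] 0.05130197364142286
```

Request:
{"api": "apply_moves", "payload": {
  "increments": [
    [[2.5, 9, -6, 0], [2, 8, -4, 0], [2, 8, 0, 0], [2, 8, 0, 0], [2, 8, 0, 0], [2, 8, 0, 0]]
  ]
}}

```text
t: 3.83
tool_pos: [0.5182, -0.0303, 0.0267]
ee_rot: [1.0, 89.0, -14.0]
force: [0.3, -3.0, 0.6]
width: 1.002
```

```bash
python3 -c "
from h import *
s=st();cam('wrist','w4.png')"
```

```text
t 3.8333 tcp [ 0.5182 -0.0303  0.0267] bed [-192.6   -3.4] jawdir [ 0.966 -0.259  0.018] yaw -15.02 fx [ 0.017 -0.004 -1.   ] F [ 0.3 -3.   0.6] w 1.002 j [ -4.6  34.3 113.   -0.3  31.7  10.7]
```

Request:
{"api": "apply_moves", "payload": {
  "increments": [
    [[1, 8, 5, 0], [1, 8, 0, 0], [2, 7, 0, 0], [2, 7, 0, 0], [2, 7, 0, 0], [2, 7, 0, 0], [0, 0, 0, 0]]
  ]
}}

```text
t: 4.47
tool_pos: [0.529, 0.0209, 0.0323]
ee_rot: [4.3, 89.0, -10.7]
force: [-0.2, 0.8, 1.0]
width: 1.0
```

```bash
python3 -c "
from h import *
s=st();cam('scene','s5.png')
a=cv2.imread('pics/s5.png')[110:260,250:430]
b=cam('wrist')['frame'][:400:,::]
a=cv2.resize(a,None,fx=2.2,fy=2.2,interpolation=cv2.INTER_CUBIC);b=cv2.resize(b,(528,330))[:,80:460]
cv2.imwrite('pics/s5c.png',np.hstack([a[:330],b]))"
```

```text
t 4.4667 tcp [0.529  0.0209 0.0323] bed [-140.4   -0.6] jawdir [ 0.966 -0.258  0.017] yaw -14.94 fx [ 0.017 -0.003 -1.   ] F [-0.2  0.8  1. ] w 1.0 j [  1.1  34.2 111.7  -0.4  33.2  16.3]
```

View pics/s5c.png

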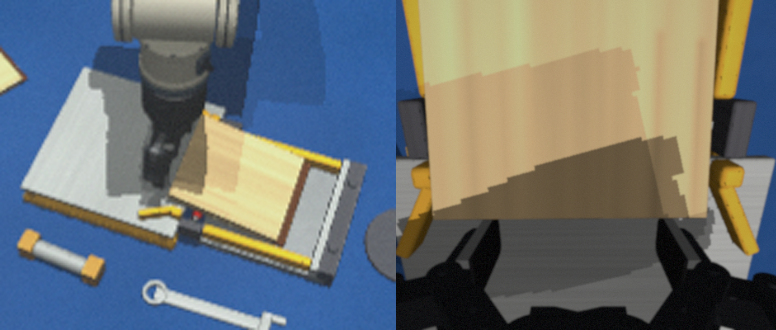

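The board has tipped over the roller, its tongue in the bed at (290,215) in the left panel, and it sits squarely between the guides in the right panel. I'll keep pushing.

Request:
{"api": "apply_moves", "payload": {
  "increments": [
    [[2, 7, 0, 0], [2, 7, 0, 0], [2, 7, 0, 0], [2, 7, 0, 0], [1.5, 6, 0, 0], [1, 4, 0, 0]]
  ]
}}

```text
t: 5.07
tool_pos: [0.5388, 0.0602, 0.0315]
ee_rot: [-0.5, 89.2, -15.5]
force: [-0.5, -1.7, 0.1]
width: 0.999
```

```bash
python3 -c "
from h import *
s=st()"
```

```text
t 5.0667 tcp [0.5388 0.0602 0.0315] bed [-100.     0.1] jawdir [ 0.965 -0.26   0.014] yaw -15.07 fx [ 0.014 -0.004 -1.   ] F [-0.5 -1.7  0.1] w 0.999 j [  5.3  35.  109.9  -0.5  34.3  20.8]
```

Request:
{"api": "apply_moves", "payload": {
  "increments": [
    [[0.8, 3, 0, 0], [0.8, 3, 0, 0], [0.8, 3, 0, 0], [0.5, 2, 0, 0]]
  ]
}}

```text
t: 5.4
tool_pos: [0.5412, 0.0711, 0.0313]
ee_rot: [-16.4, 89.2, -31.3]
force: [-1.1, -29.9, 4.0]
width: 1.001
```

```bash
python3 -c "
from h import *
s=st()"
```

```text
t 5.4 tcp [0.5412 0.0711 0.0313] bed [-88.8   0.6] jawdir [ 0.966 -0.257  0.013] yaw -14.91 fx [ 0.012 -0.007 -1.   ] F [ -1.1 -29.9   4. ] w 1.001 j [  6.5  35.2 109.4  -0.8  34.8  22.1]
```

Contact force rose to 30 N at TCP x=-88.8, where home is expected (-89.5). A stop on the lip's edge would have come about 9 mm earlier. I'll back off, lift, and look.

Request:
{"api": "apply_moves", "payload": {
  "increments": [
    [[-0.8, -3, 0, 0], [-1, -4, 6, 0], [0, 0, 25, 0], [0, 0, 25, 0], [0, 0, 0, 0]]
  ]
}}

```text
t: 5.82
tool_pos: [0.5382, 0.0629, 0.0888]
ee_rot: [-28.4, 89.4, -43.4]
force: [1.7, 0.5, 0.2]
width: 1.002
```

```bash
python3 -c "
from h import *
s=st();cam('scene')
a=load('scene')['frame'][110:260,250:430]
b=cam('wrist','w6.png')['frame']
a=cv2.resize(a,None,fx=2.2,fy=2.2,interpolation=cv2.INTER_CUBIC);b=cv2.resize(b,(528,330))[:,80:460]
cv2.imwrite('pics/s6c.png',np.hstack([a[:330],b]))"
```

```text
t 5.8167 tcp [0.5382 0.0629 0.0888] bed [-97.5   1.4] jawdir [ 0.966 -0.259  0.01 ] yaw -14.99 fx [ 0.008 -0.007 -1.   ] F [1.7 0.5 0.2] w 1.002 j [  5.7  29.3 109.1  -0.7  41.2  21.2]
```

View pics/s6c.png

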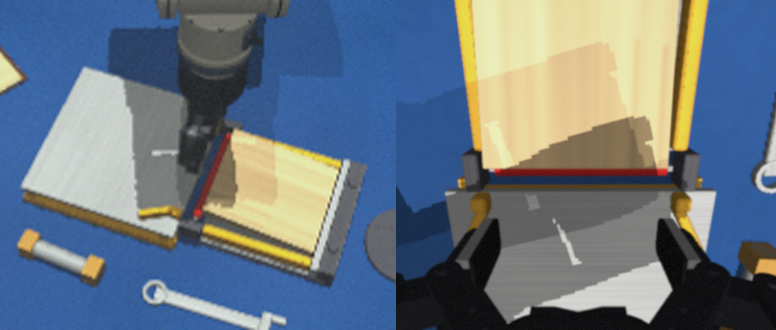

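The tongue is out of sight under the lip, and the near end lies right at the red roller, at (200,170) on the left and (580,170) on the right. Next I move over the near end and press.

Request:
{"api": "apply_moves", "payload": {
  "increments": [
    [[3, 10, -10, 0], [3, 10, -10, 0], [3, 10, -10, 0], [0.5, 0.5, -8, 0], [0, 0, 0, 0]]
  ]
}}

```text
t: 6.33
tool_pos: [0.545, 0.097, 0.0412]
ee_rot: [-67.9, 89.5, -82.9]
force: [-0.6, -0.3, -0.2]
width: 0.996
```

```bash
python3 -c "
from h import *
s=st();c=cam('wrist','w7.png')
c6=cv2.imread('pics/w6.png')
for uv in [(320,180),(320,120),(320,60),(320,10)]:
  p=px2w(c,[uv])[0];print(np.round(w2b(p),1),p[2].round(4))"
```

```text
t 6.3333 tcp [0.545  0.097  0.0412] bed [-62.8   3.6] jawdir [ 0.966 -0.259  0.003] yaw -14.99 fx [ 0.001 -0.008 -1.   ] F [-0.6 -0.3 -0.2] w 0.996 j [  9.1  34.8 107.9  -0.8  37.3  24.7]
[-19.6   3.4] 0.0408
[6.1 3.4] 0.0371
[30.   3.5] 0.0339
[48.7  3.5] 0.0314
```

The slope reads 7.9°, so the tongue is home and the near end is up. I'll centre the tool and press.

Request:
{"api": "apply_moves", "payload": {
  "increments": [
    [[2.6, -4, 0, 0], [0, 0, -4, 0], [0, 0, -4, 0], [0, 0, -4, 0], [0, 0, -4, 0], [0, 0, -4, 0]]
  ]
}}

```text
t: 6.88
tool_pos: [0.548, 0.0915, 0.0206]
ee_rot: [-71.2, 89.5, -86.2]
force: [0.4, -1.0, 0.7]
width: 0.998
```

```bash
python3 -c "
from h import *
s=st()"
```

```text
t 6.8833 tcp [0.548  0.0915 0.0206] bed [-67.4  -0.7] jawdir [ 0.966 -0.259  0.003] yaw -15.02 fx [ 0.001 -0.008 -1.   ] F [ 0.4 -1.   0.7] w 0.998 j [  8.5  37.  107.7  -0.8  35.3  24.2]
```

Request:
{"api": "apply_moves", "payload": {
  "increments": [
    [[0, 0, -3, 0], [0, 0, -3, 0], [0, 0, -3, 0], [0, 0, -2, 0]]
  ]
}}

```text
t: 7.22
tool_pos: [0.5481, 0.0912, 0.0148]
ee_rot: [-81.4, 89.5, -96.5]
force: [-5.2, -1.4, 17.9]
width: 0.998
```

```bash
python3 -c "
from h import *
s=st();c=cam('wrist','w8.png')
for uv in [(320,220),(320,180),(320,120),(320,60),(320,10)]:
  p=px2w(c,[uv])[0];print(np.round(w2b(p),1),p[2].round(4))"
```

```text
t 7.2167 tcp [0.5481 0.0912 0.0148] bed [-67.6  -0.8] jawdir [ 0.966 -0.26   0.001] yaw -15.07 fx [-0.001 -0.008 -1.   ] F [-5.2 -1.4 17.9] w 0.998 j [  8.5  37.6 107.7  -0.8  34.9  24.2]
[-38.4  -1.1] 0.0273
[-21.1  -1.1] 0.0267
[ 2.7 -1. ] 0.027
[23.7 -1. ] 0.0273
[39.5 -1. ] 0.0269
```

Board is flat at about 27 mm (28 nominal) with the seat pushing back at 18 N. I'll lift straight up, move off and check.

Request:
{"api": "apply_moves", "payload": {
  "increments": [
    [[0, 0, 10, 0], [0, 0, 25, 0], [0, 0, 35, 0], [0, 0, 40, 0], [-10, -30, 30, 0], [-10, -35, 20, 0], [-10, -35, 0, 0], [-10, -35, 0, 0], [-10, -35, 0, 0], [-10, -35, 0, 0], [0, 0, 0, 0], [0, 0, 0, 0]]
  ]
}}

```text
t: 8.27
tool_pos: [0.4874, -0.1202, 0.1846]
ee_rot: [-31.3, 89.1, -46.1]
force: [0.1, -0.4, -0.4]
width: 1.001
```

```bash
python3 -c "
from h import *
s=st();c=cam('top','top9.png');d=cam('scene')
L=[b2w(x,y) for x in(-70,-35,0,30,60) for y in (-40,40)]
E=np.linalg.inv(c['extrinsics'])
for p in L:
  q=E@np.r_[p,.028,1];q=q[:3]/-q[2]
  r=1+float(c['k1'])*(q[0]**2+q[1]**2);K=c['mtx'];u=K[0][0]*q[0]*r+K[0][2];v=-K[1][1]*q[1]*r+K[1][2]
  w=px2w(c,[(u,v)])[0];print(np.round(w2b(w),0),w[2].round(4))
a=cv2.resize(c['frame'][165:270,235:375],None,fx=3.2,fy=3.2,interpolation=cv2.INTER_CUBIC)
b=cv2.resize(d['frame'][150:255,320:435],None,fx=3.2,fy=3.2,interpolation=cv2.INTER_CUBIC)
cv2.imwrite('pics/f9.png',np.hstack([a,b])[:, :800])"
```

```text
t 8.2667 tcp [ 0.4874 -0.1202  0.1846] bed [-287.5    3.1] jawdir [ 0.966 -0.256  0.014] yaw -14.86 fx [ 0.011 -0.012 -1.   ] F [ 0.1 -0.4 -0.4] w 1.001 j [-14.9  17.4 111.4  -0.6  50.4   0.3]
[-70. -40.] 0.0274
[-70.  40.] 0.0259
[-35. -40.] 0.0276
[-35.  40.] 0.0286
[  0. -40.] 0.0271
[ 1. 40.] 0.0238
[ 30. -40.] 0.0258
[30. 40.] 0.0263
[ 60. -40.] 0.0283
[60. 40.] 0.0276
```

View pics/f9.png

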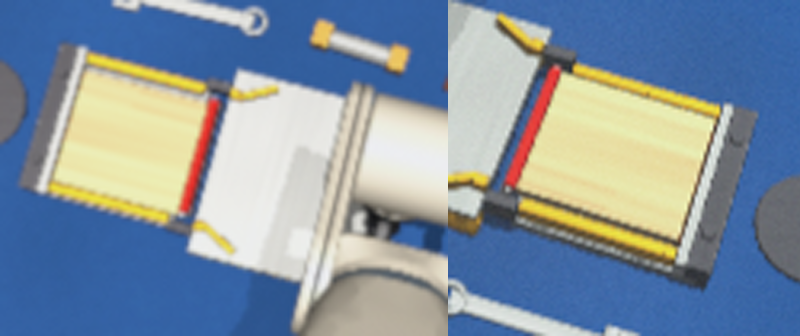

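The board is flat, the roller is out, and the tongue is under the lip. There is a gap on the wrench side, so I'll measure the sideways offset (tolerance 4 mm).

```bash
python3 -c "
import cv2
a=cv2.imread('pics/w8.png')[0:240]
cv2.imwrite('pics/w8c.png',cv2.resize(a,(800,300),interpolation=cv2.INTER_CUBIC))"
```

```text
(no output)
```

View pics/w8c.png

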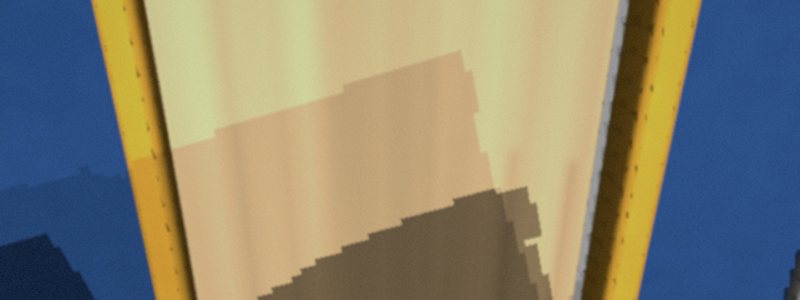

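Wrist crop at row 150: board edges at 172 and 600, guide top inner edges at about 154 and 632. The board sits towards the left (+y) guide.

```bash
python3 -c "
from h import *
c=load('wrist')
for v,B,G in [(150,(172,600),(154,632)),(20,(148,618),(137,655)),(260,(188,584),(178,615))]:
  b=[w2b(p)[1] for p in px2w(c,[(u/1.25,v/1.25) for u in B],.028)]
  g=[w2b(p)[1] for p in px2w(c,[(u/1.25,v/1.25) for u in G],.032)]
  print(np.round(b,1),np.round(g,1),'w',b[0]-b[1],g[0]-g[1],'off',np.mean(b)-np.mean(g), 'x',w2b(px2w(c,[(300,v/1.25)],.028)[0])[0])
"
```

```text
[ 67.8 -61.4] [ 70.9 -68.8] w 129.18046313708038 139.64472841097893 off 2.138430814741117 x 2.78842685032287
[ 67.9 -60.6] [ 68.7 -68.4] w 128.49834699749943 137.08978011471706 off 3.535613077865719 x 37.466345635137834
[ 68.9 -61.8] [ 69.9 -69.8] w 130.7589255150656 139.69048873323018 off 3.4513828505207407 x -32.70315715514995
```

The offset is about +3.3 mm. That's inside 4 mm, but within calibration error of the limit. There's plenty of time, so I'll drag the board about 3 mm towards -y with a light press at its middle.

Request:
{"api": "apply_moves", "payload": {
  "increments": [
    [[9.5, 34, 0, 0], [9.5, 34, 0, 0], [9.5, 34, 0, 0], [9.5, 34, 0, 0], [9.5, 34, -10, 0], [9.5, 34, -20, 0], [9.5, 34, -25, 0], [4, 16, -25, 0], [0, 0, -25, 0], [0, 0, -20, 0], [0, 0, 0, 0], [0, 0, 0, 0]]
  ]
}}

```text
t: 9.37
tool_pos: [0.5594, 0.1632, 0.0572]
ee_rot: [-10.0, 88.8, -23.5]
force: [1.0, -0.3, -0.0]
width: 0.999
```

```bash
python3 -c "
from h import *
s=st()"
```

```text
t 9.3667 tcp [0.5594 0.1632 0.0572] bed [4.9 6.9] jawdir [ 0.972 -0.234  0.02 ] yaw -13.51 fx [ 0.019 -0.008 -1.   ] F [ 1.  -0.3 -0. ] w 0.999 j [ 15.5  34.6 104.6  -1.1  39.9  29.8]
```

Request:
{"api": "apply_moves", "payload": {
  "increments": [
    [[4, -1, -12, -0.026], [0, 0, -12, 0], [0, 0, -10, 0], [0, 0, -4, 0], [0, 0, -2, 0], [0, 0, -2, 0]]
  ]
}}

```text
t: 9.87
tool_pos: [0.5651, 0.165, 0.0175]
ee_rot: [-1.6, 88.6, -16.4]
force: [0.3, 1.2, 0.4]
width: 1.0
```

```bash
python3 -c "
from h import *
s=st()"
```

```text
t 9.8667 tcp [0.5651 0.165  0.0175] bed [8.1 1.9] jawdir [ 0.967 -0.255  0.024] yaw -14.8 fx [ 0.023 -0.007 -1.   ] F [0.3 1.2 0.4] w 1.0 j [ 15.5  38.7 104.3  -1.3  35.9  31.3]
```

Press lightly, then drag to -y (world +x, slightly -y).

Request:
{"api": "apply_moves", "payload": {
  "increments": [
    [[0, 0, -2, 0], [0, 0, -2.5, 0], [2, -0.5, -2, 0], [2, -0.5, -2, 0]]
  ]
}}

```text
t: 10.2
tool_pos: [0.5653, 0.1646, 0.0154]
ee_rot: [-8.0, 89.1, -22.9]
force: [-11.6, 6.1, 20.3]
width: 1.0
```

```bash
python3 -c "
from h import *
s=st();c=cam('wrist')
cv2.imwrite('pics/w10c.png',cv2.resize(c['frame'][0:240],(800,300),interpolation=cv2.INTER_CUBIC))"
```

```text
t 10.2 tcp [0.5653 0.1646 0.0154] bed [7.8 1.6] jawdir [ 0.966 -0.259  0.015] yaw -14.99 fx [ 0.014 -0.006 -1.   ] F [-11.6   6.1  20.3] w 1.0 j [ 15.4  39.  103.9  -0.9  36.4  31.1]
```

Friction is holding it against 12 N sideways and 20 N down. I'll use a larger sideways step.

Request:
{"api": "apply_moves", "payload": {
  "increments": [
    [[4, -1, -1.5, 0], [5, -1.3, -1.5, 0], [5, -1.3, -1.5, 0]]
  ]
}}

```text
t: 10.5
tool_pos: [0.5744, 0.162, 0.0151]
ee_rot: [-34.5, 89.6, -49.5]
force: [-6.0, 2.6, 15.7]
width: 0.999
```

```bash
python3 -c "
from h import *
s=st();c=cam('wrist')
cv2.imwrite('pics/w10c.png',cv2.resize(c['frame'][0:240],(800,300),interpolation=cv2.INTER_CUBIC))"
```

```text
t 10.5 tcp [0.5744 0.162  0.0151] bed [ 7.6 -7.9] jawdir [ 0.966 -0.259  0.006] yaw -15.04 fx [ 0.005 -0.006 -1.   ] F [-6.   2.6 15.7] w 0.999 j [ 14.8  39.6 102.5  -0.6  37.7  30.3]
```

View pics/w10c.png

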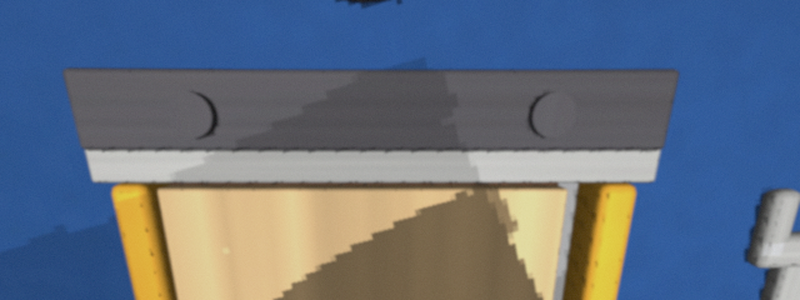

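```bash
python3 -c "
from h import *
c=load('wrist')
for v,B,G in [(200,(160,565),(150,596)),(260,(171,558),(161,588))]:
  b=[w2b(p)[1] for p in px2w(c,[(u/1.25,v/1.25) for u in B],.028)]
  g=[w2b(p)[1] for p in px2w(c,[(u/1.25,v/1.25) for u in G],.032)]
  print(np.round(b,1),np.round(g,1),'w',b[0]-b[1],g[0]-g[1],'off',np.mean(b)-np.mean(g), 'x',w2b(px2w(c,[(300,v/1.25)],.028)[0])[0])
"
```

```text
[ 67.4 -60.2] [ 68.1 -68. ] w 127.58966580625165 136.09171966272123 off 3.5430020644388875 x 62.505381581919494
[ 67.5 -60.5] [ 68.4 -68.5] w 128.06122789652764 136.8587990359816 off 3.5423069933926037 x 42.31959963934672
```

The board hasn't moved; the pads slipped. One firmer try (wrist limit is 120 N): lift, recentre, press harder and drag again.

Request:
{"api": "apply_moves", "payload": {
  "increments": [
    [[0, 0, 8, 0], [-7, 0, 5, 0], [-5, -2, 0, 0], [0, 0, -6, 0], [0, 0, -6, 0], [0, 0, -4, 0], [0, 0, -5, 0], [0, 0, -6, 0]]
  ]
}}

```text
t: 11.22
tool_pos: [0.564, 0.1596, 0.0144]
ee_rot: [-23.1, 89.6, -38.2]
force: [-24.2, -7.8, 102.0]
width: 1.0
```

```bash
python3 -c "
from h import *
s=st()"
```

```text
t 11.2167 tcp [0.564  0.1596 0.0144] bed [2.6 1.6] jawdir [ 0.966 -0.26   0.007] yaw -15.07 fx [ 0.006 -0.005 -1.   ] F [-24.2  -7.8 102. ] w 1.0 j [ 14.8  39.1 104.   -0.6  36.7  30.4]
```

102 N is too near the limit, so I'll ease off at once and drag with about 40 N.

Request:
{"api": "apply_moves", "payload": {
  "increments": [
    [[2, -0.5, -0.5, 0], [4, -1, -1.5, 0], [4, -1, -2, 0]]
  ]
}}

```text
t: 11.47
tool_pos: [0.5742, 0.1576, 0.0149]
ee_rot: [-14.2, 89.6, -29.3]
force: [-21.9, 9.2, 41.5]
width: 0.997
```

```bash
python3 -c "
from h import *
s=st()"
```

```text
t 11.4667 tcp [0.5742 0.1576 0.0149] bed [ 3.3 -8.9] jawdir [ 0.966 -0.26   0.008] yaw -15.08 fx [ 0.007 -0.004 -1.   ] F [-21.9   9.2  41.5] w 0.997 j [ 14.4  39.5 102.8  -0.5  37.4  29.8]
```

Lift clear, then measure.

Request:
{"api": "apply_moves", "payload": {
  "increments": [
    [[0, 0, 2, 0], [-3, 0, 12, 0], [-3, 0, 30, 0], [-3, -10, 30, 0], [-9, -30, 25, 0], [-9, -34, 0, 0], [-9, -34, 0, 0], [0, 0, 0, 0]]
  ]
}}

```text
t: 12.13
tool_pos: [0.5349, 0.0469, 0.1135]
ee_rot: [-71.1, 89.6, -85.9]
force: [-0.4, -0.5, -0.2]
width: 0.996
```

```bash
python3 -c "
from h import *
s=st();c=cam('wrist','w11.png')
cv2.imwrite('pics/w11c.png',cv2.resize(c['frame'],(800,500),interpolation=cv2.INTER_CUBIC))"
```

```text
t 12.1333 tcp [0.5349 0.0469 0.1135] bed [-113.8    0.5] jawdir [ 0.967 -0.255  0.002] yaw -14.78 fx [ 0.    -0.007 -1.   ] F [-0.4 -0.5 -0.2] w 0.996 j [  4.   26.7 108.9  -0.6  44.4  19.1]
```

View pics/w11c.png

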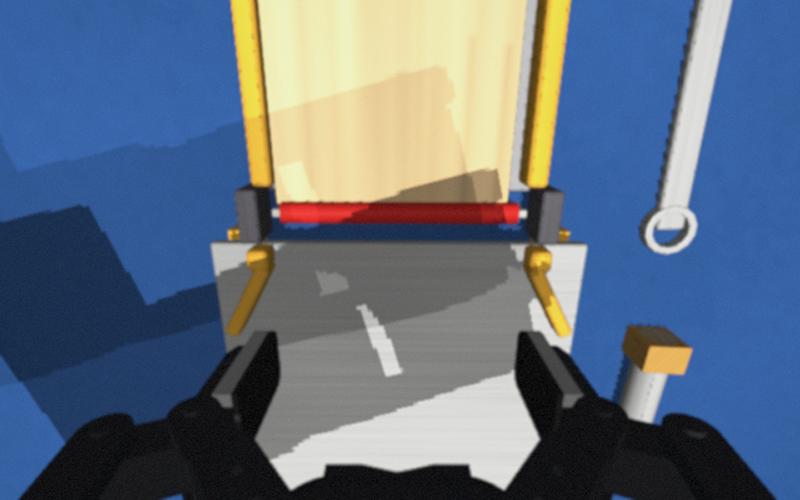

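```bash
python3 -c "
from h import *
c=load('wrist')
for v in (24,48,64): print(v,'L',c['frame'][v,186:226].astype(int).tolist()[::1] if 0 else c['frame'][v,192:222,0].tolist(),'R',c['frame'][v,405:450,0].tolist())
for v in (24,48,64): print(v,'r',c['frame'][v,192:222,2].tolist(),'R',c['frame'][v,405:450,2].tolist())
for v,B,G in [(150,(271,513),(266,530)),(60,(262,519),(256,534))]:
  b=[w2b(p)[1] for p in px2w(c,[(u/1.25,v/1.25) for u in B],.028)]
  g=[w2b(p)[1] for p in px2w(c,[(u/1.25,v/1.25) for u in G],.032)]
  print(np.round(b,1),np.round(g,1),'off',np.mean(b)-np.mean(g))
s=np.array([px2w(c,[(u,v)])[0,2] for u in (240,300,360,400) for v in (10,60,120,155)]).reshape(4,4);print(s.round(4))
"
```

```text
24 L [76, 78, 79, 77, 77, 76, 77, 79, 76, 72, 67, 63, 55, 45, 34, 55, 108, 153, 178, 186, 181, 184, 183, 185, 185, 185, 188, 188, 189, 187] R [173, 172, 172, 172, 170, 171, 167, 166, 164, 167, 169, 168, 169, 169, 179, 189, 196, 195, 195, 194, 183, 157, 114, 64, 32, 21, 29, 24, 22, 30, 45, 56, 64, 71, 75, 76, 78, 78, 78, 75, 77, 75, 76, 74, 73]
48 L [71, 72, 74, 74, 76, 76, 77, 78, 76, 77, 76, 75, 69, 65, 59, 46, 34, 40, 90, 144, 176, 184, 183, 186, 185, 187, 187, 187, 186, 188] R [158, 156, 159, 159, 160, 162, 163, 168, 168, 171, 167, 164, 180, 194, 196, 196, 195, 192, 174, 128, 75, 30, 19, 22, 26, 22, 33, 44, 57, 64, 66, 69, 75, 77, 73, 77, 78, 77, 75, 75, 75, 73, 72, 69, 84]
64 L [94, 75, 70, 74, 76, 76, 76, 77, 76, 76, 78, 76, 75, 70, 68, 61, 55, 41, 37, 69, 130, 167, 184, 186, 187, 184, 186, 188, 185, 186] R [156, 159, 160, 161, 165, 166, 168, 171, 170, 170, 173, 186, 195, 196, 198, 196, 190, 160, 108, 58, 29, 21, 23, 18, 23, 33, 51, 62, 68, 68, 73, 76, 77, 76, 75, 76, 76, 74, 76, 73, 71, 70, 86, 126, 159]
24 r [238, 239, 240, 239, 239, 238, 238, 239, 238, 238, 236, 231, 214, 174
[... 587 characters left out ...]
 123, 168, 213, 232, 237, 237, 238, 239, 237, 240, 240, 239, 240, 239, 239, 239, 238, 237, 229]
64 r [216, 235, 239, 239, 239, 240, 239, 239, 239, 239, 239, 240, 239, 239, 238, 230, 212, 166, 126, 128, 191, 233, 239, 241, 241, 239, 241, 241, 239, 240] R [236, 238, 239, 239, 240, 239, 240, 240, 240, 232, 211, 194, 193, 192, 196, 193, 189, 164, 127, 97, 89, 91, 93, 93, 106, 141, 197, 229, 235, 232, 235, 237, 239, 239, 239, 239, 239, 239, 240, 239, 239, 238, 228, 186, 118]
[ 69.  -60.8] [ 70.4 -68.7] off 3.197638785470005
[ 69.2 -59.5] [ 70.9 -65.8] off 2.2652778710382506
[[0.0268 0.0271 0.0271 0.0276]
 [0.0269 0.0269 0.0271 0.0273]
 [0.0271 0.0271 0.0274 0.027 ]
 [0.0273 0.0272 0.0272 0.0266]]
```

Hand-read edges aren't precise enough at this margin. I'll find edges at sub-pixel level by code in both views, before (w8) and after (w11) the drags.

```bash
cat > m.py <<'E'
from h import *
def edges(img,v,lo,hi,side):
    # blue/red profile: yellow guide top: r high,b low ; board: b high r high
    r=img[v,:,2].astype(float);b=img[v,:,0].astype(float)
    return r,b
def cross(p,i0,i1,th):
    step=1 if i1>i0 else -1
    for i in range(i0,i1,step):
        if (p[i]-th)*(p[i+step]-th)<=0 and p[i]!=p[i+step]: return i+step*(th-p[i])/(p[i+step]-p[i])
def run(c,rows,img=None):
    img=c['frame'] if img is None else img
    for v in rows:
        r=img[v,:,2].astype(float);b=img[v,:,0].astype(float)
        mid=300
        # board left: going left from mid until blue falls to half; guide: r rises again
        bl=cross(b,mid,0,b[mid]*.6); i=int(bl)-1
        j=i-8+int(np.argmin(r[i-8:i+3])); gl=cross(r,j,0,180)
        br=cross(r,mid,639,216); k=int(br)+1
        while r[k]>120:k+=1
        gr=cross(r,k,639,170)
        B=[w2b(p) for p in px2w(c,[(bl,v),(br,v)],.028)];G=[w2b(p) for p in px2w(c,[(gl,v),(gr,v)],.032)]
        print(v,np.round([gl,bl,br,gr],1),'x %.0f'%B[0][0],'B',np.round([q[1] for q in B],1),'G',np.round([q[1] for q in G],1),'off %.2f'%((B[0][1]+B[1][1]-G[0][1]-G[1][1])/2),'wid %.1f %.1f'%(B[0][1]-B[1][1],G[0][1]-G[1][1]))
E
python3 - <<'E'
from m import *
c=load('wrist');run(c,(10,24,36,48,64))
w8=cv2.imread('pics/w8.png')
# w8 camera pose: rebuild from TCP move (same orientation to <0.5 deg)
c8=dict(c);E=np.array(c['extrinsics']).copy();E[:3,3]+=np.array([.5481,.0912,.0148])-np.array([.5349,.0469,.1135]);c8['extrinsics']=E
run(c8,(10,24,40,56),w8)
E
```

```text
10 [203.5 206.3 420.2 436.5] x 12 B [ 68.9 -60.4] G [ 69.4 -68.9] off 4.02 wid 129.2 138.3
24 [204.8 207.9 418.9 434.9] x 5 B [ 68.8 -60.4] G [ 69.4 -68.9] off 3.95 wid 129.1 138.3
36 [205.9 209.1 417.6 433.4] x -2 B [ 68.7 -60.3] G [ 69.5 -68.8] off 3.87 wid 129.0 138.3
48 [207.1 210.2 416.2 432. ] x -9 B [ 68.8 -60.2] G [ 69.5 -68.8] off 3.94 wid 128.9 138.3
64 [208.7 211.6 414.8 430.5] x -18 B [ 68.9 -60.2] G [ 69.5 -68.9] off 4.05 wid 129.1 138.4Traceback (most recent call last):
  File "<stdin>", line 6, in <module>
  File "m.py", line 18, in run
    br=cross(r,mid,639,216); k=int(br)+1
                               ~~~^^^^
TypeError: int() argument must be a string, a bytes-like object or a real number, not 'NoneType'
```

The offset is about 3.95 mm, with no yaw, so it's at the limit. I'll redo the drag with a firm but bounded press of about 65 N, first repositioning over the middle at y=+6.

```bash
python3 -c "
from h import *
s=st();print((b2w(0,6)-s['tool_pos'][:2])*1e3)"
```

```text
t 12.1833 tcp [0.5358 0.0486 0.1135] bed [-111.9    0. ] jawdir [ 0.967 -0.256  0.003] yaw -14.82 fx [ 0.001 -0.006 -1.   ] F [ 0.2 -0.9 -0. ] w 0.997 j [  4.1  26.8 108.8  -0.5  44.3  19.3]
[ 23.18345267 109.66648257]
```

Request:
{"api": "apply_moves", "payload": {
  "increments": [
    [[6, 28, 0, 0], [6, 28, 0, 0], [6, 28, -10, 0], [4, 22, -25, 0], [2, 5, -25, 0], [0, 0, -15, 0], [0, 0, 0, 0], [0, 0, 0, 0]]
  ]
}}

```text
t: 12.85
tool_pos: [0.5625, 0.1693, 0.0344]
ee_rot: [-29.3, 89.7, -44.2]
force: [0.4, 0.5, -0.4]
width: 1.002
```

```bash
python3 -c "
from h import *
s=st();print((b2w(0,6)-s['tool_pos'][:2])*1e3)"
```

```text
t 12.85 tcp [0.5625 0.1693 0.0344] bed [11.6  5.5] jawdir [ 0.966 -0.258  0.005] yaw -14.95 fx [ 0.004 -0.004 -1.   ] F [ 0.4  0.5 -0.4] w 1.002 j [ 15.7  37.3 103.7  -0.5  38.9  31.1]
[ -3.51053375 -11.02940213]
```

Request:
{"api": "apply_moves", "payload": {
  "increments": [
    [[-3, -10, -9, 0], [0, 0, -8, 0], [0, 0, -2.5, 0], [0, 0, -3, 0], [0, 0, -3.5, 0]]
  ]
}}

```text
t: 13.27
tool_pos: [0.5602, 0.1589, 0.0146]
ee_rot: [-12.9, 89.7, -28.0]
force: [-12.6, -0.5, 50.0]
width: 0.997
```

Request:
{"api": "apply_moves", "payload": {
  "increments": [
    [[4, -1, -3.5, 0]]
  ]
}}

```text
t: 13.35
tool_pos: [0.562, 0.1583, 0.0147]
ee_rot: [-85.9, 89.9, -101.2]
force: [-25.9, 6.1, 41.8]
width: 0.997
```

Request:
{"api": "apply_moves", "payload": {
  "increments": [
    [[5, -1.3, -3.5, 0]]
  ]
}}

```text
t: 13.43
tool_pos: [0.5652, 0.1575, 0.0147]
ee_rot: [-156.1, 89.8, -171.4]
force: [-29.3, 10.5, 42.9]
width: 1.0
```

Run:
```python
from m import *
c=cam('wrist','w12.png');st()
f=c['frame']
for v in (165,180):
  print(v,'rL',f[v,105:150,2].tolist(),'bL',f[v,105:150,0].tolist());print('rR',f[v,435:490,2].tolist())
```

```text
t 13.4833 tcp [0.5652 0.1576 0.0147] bed [ 1.  -0.1] jawdir [ 0.964 -0.264 -0.004] yaw -15.32 fx [-0.004 -0.    -1.   ] F [-21.8   6.1  38.7] w 1.0 j [1.440e+01 3.920e+01 1.035e+02 1.000e-01 3.750e+01 2.970e+01]
165 rL [45, 41, 40, 43, 50, 84, 137, 180, 204, 208, 216, 215, 217, 215, 214, 217, 218, 217, 214, 217, 215, 219, 218, 217, 216, 216, 210, 201, 202, 201, 194, 186, 176, 160, 143, 125, 100, 83, 77, 74, 80, 118, 175, 204, 212] bL [138, 137, 138, 138, 136, 125, 97, 64, 53, 49, 55, 57, 59, 54, 54, 58, 59, 60, 52, 57, 57, 62, 58, 59, 57, 58, 58, 51, 52, 50, 47, 48, 46, 37, 34, 31, 20, 17, 18, 16, 30, 62, 107, 128, 133]
rR [218, 218, 218, 219, 216, 218, 216, 218, 218, 217, 217, 218, 218, 218, 218, 218, 219, 218, 219, 217, 218, 218, 217, 217, 216, 217, 216, 218, 218, 218, 218, 216, 219, 216, 211, 196, 175, 162, 162, 162, 157, 147, 124, 93, 71, 73, 73, 74, 73, 72, 69, 67, 70, 74, 80]
180 rL [33, 38, 42, 41, 39, 43, 38, 42, 72, 128, 182, 203, 211, 214, 217, 217, 214, 218, 215, 217, 214, 217, 215, 217, 217, 218, 216, 216, 216, 213, 214, 211, 203, 193, 184, 171, 155, 140, 119, 101, 83, 76, 72, 94, 140] bL [119, 119, 121, 121, 119, 124, 121, 119, 115, 95, 70, 54, 53, 57, 58, 57, 55, 60, 56, 59, 57, 58, 58, 59, 58, 60, 56, 57, 58, 54, 54, 55, 53, 46, 45, 43, 32, 36, 28, 20, 13, 13, 14, 39, 81]
rR [219, 219, 218, 219, 218, 217, 219, 218, 217, 220, 217, 218, 218, 218, 219, 218, 218, 220, 219, 218, 216, 216, 217, 216, 219, 218, 219, 217, 219, 216, 218, 219, 210, 193, 177, 162, 163, 163, 157, 138, 110, 82, 70, 73, 70, 68, 67, 68, 68, 74, 76, 79, 82, 81, 84]
```

Run:
```python
from h import *
c=load('wrist')
for v,L,R,W in [(165,146.5,470.7,477.5),(180,148.8,468.2,475)]:
  b=[w2b(p) for p in px2w(c,[(L,v),(R,v)],.028)];w=w2b(px2w(c,[(W,v)],.014)[0])
  print(np.round(b,1).tolist(),np.round(w,1),'mid',(b[0][1]+b[1][1])/2)
```

```text
[[54.1, 68.1], [53.5, -60.2]] [ 50.4 -69.7] mid 3.9278379159674337
[[47.9, 68.2], [47.4, -60.1]] [ 43.6 -69.6] mid 4.055250191609058
```

Request:
{"api": "apply_moves", "payload": {
  "increments": [
    [[6, -1.5, -3.5, 0]]
  ]
}}

```text
t: 13.57
tool_pos: [0.5655, 0.1574, 0.015]
ee_rot: [-166.7, 89.2, 177.9]
force: [-50.8, 19.9, 69.5]
width: 0.997
```

Request:
{"api": "apply_moves", "payload": {
  "increments": [
    [[6, -1.5, -3.5, 0]]
  ]
}}

```text
t: 13.65
tool_pos: [0.5652, 0.1575, 0.0155]
ee_rot: [-168.3, 88.5, 176.2]
force: [-40.4, 15.0, 59.6]
width: 0.995
```

Run:
```python
from h import *
c=cam('wrist');st();f=c['frame']
for v in (165,180): print('bL',f[v,105:165,0].tolist());print('rR',f[v,420:500,2].tolist())
```

```text
t 13.7 tcp [0.5683 0.157  0.0156] bed [ 1.2 -3.3] jawdir [ 0.964 -0.266 -0.02 ] yaw -15.41 fx [-0.02   0.002 -1.   ] F [-11.3   4.3  25.5] w 1.0 j [ 14.1  39.5 102.6   0.6  39.   29.1]
bL [142, 143, 142, 140, 140, 141, 142, 136, 121, 88, 61, 53, 57, 57, 59, 56, 56, 55, 60, 58, 57, 59, 58, 57, 59, 59, 59, 58, 58, 52, 45, 48, 47, 44, 43, 40, 30, 29, 22, 16, 18, 18, 39, 80, 112, 131, 136, 136, 135, 136, 136, 138, 138, 137, 139, 138, 140, 141, 139, 143]
rR [140, 139, 140, 141, 143, 142, 143, 145, 144, 143, 147, 145, 147, 166, 198, 218, 221, 220, 220, 220, 219, 219, 219, 220, 220, 220, 219, 220, 220, 219, 220, 219, 219, 219, 219, 219, 219, 221, 219, 219, 219, 218, 219, 221, 220, 219, 221, 219, 218, 209, 190, 168, 165, 163, 163, 162, 156, 142, 105, 83, 71, 71, 73, 73, 69, 71, 71, 68, 73, 80, 81, 80, 86, 85, 89, 103, 123, 146, 172, 190]
bL [118, 119, 122, 119, 120, 121, 121, 121, 120, 124, 122, 110, 80, 57, 51, 55, 56, 59, 59, 57, 57, 58, 59, 58, 58, 58, 58, 59, 60, 61, 61, 55, 57, 51, 49, 46, 46, 41, 35, 31, 32, 24, 19, 15, 21, 56, 95, 123, 132, 137, 136, 135, 135, 138, 136, 136, 139, 140, 135, 139]
rR [108, 109, 113, 110, 112, 118, 133, 141, 144, 147, 146, 145, 147, 146, 147, 146, 146, 149, 150, 154, 164, 186, 207, 216, 221, 219, 219, 220, 218, 221, 220, 219, 220, 220, 219, 219, 218, 219, 221, 220, 220, 218, 220, 219, 221, 220, 216, 209, 188, 168, 165, 163, 163, 159, 153, 124, 90, 78, 73, 70, 73, 70, 71, 74, 71, 78, 77, 79, 84, 83, 87, 86, 99, 115, 135, 156, 184, 204, 214, 219]
```

Run:
```python
from h import *
c=load('wrist')
for v,L,R,W,G in [(165,147.9,470.2,477.8,141),(180,150.3,468.2,475,143.5)]:
  b=[w2b(p) for p in px2w(c,[(L,v),(R,v)],.028)];w=w2b(px2w(c,[(W,v)],.014)[0])
  print(np.round(b,1).tolist(),'wall',np.round(w,1),'mid',(b[0][1]+b[1][1])/2,'edge-wall',b[1][1]-w[1])
```

```text
[[53.8, 68.3], [53.6, -60.1]] wall [ 50.4 -69.5] mid 4.063483715164917 edge-wall 9.373690705253985
[[47.6, 68.4], [47.5, -60.2]] wall [ 43.7 -69.3] mid 4.086973875383535 edge-wall 9.084911767581204
```

Even 55 N sideways under 70 N down doesn't shift the whole board, because the spring clamps both its ends. I'll walk it instead: drag the near end alone so it pivots on the tongue, then the other end.

Request:
{"api": "apply_moves", "payload": {
  "increments": [
    [[0, 0, 6, 0], [-5, 0, 15, 0], [-5, -15, 0, 0.003], [-6, -18, 0, 0.003], [-7, -18, 0, 0], [-1.5, -6, 0, 0], [0, 0, 0, 0]]
  ]
}}

```text
t: 14.28
tool_pos: [0.5456, 0.098, 0.045]
ee_rot: [170.2, 89.4, 155.1]
force: [0.3, -0.8, -0.1]
width: 1.0
```

```bash
python3 -c "
from h import *
s=st();print((b2w(-60,6)-s['tool_pos'][:2])*1e3)"
```

```text
t 14.2833 tcp [0.5456 0.098  0.045 ] bed [-61.6   3.4] jawdir [ 0.965 -0.262 -0.01 ] yaw -15.16 fx [-0.009  0.004 -1.   ] F [ 0.3 -0.8 -0.1] w 1.0 j [  8.8  34.6 107.5   0.5  38.4  23.5]
[-2.12098416  2.27183759]
```

Request:
{"api": "apply_moves", "payload": {
  "increments": [
    [[-2.5, 0, -12, 0], [0, 0, -12, 0], [0, 0, -6, 0], [0, 0, -3, 0], [0, 0, -3, 0]]
  ]
}}

```text
t: 14.7
tool_pos: [0.5466, 0.0983, 0.0146]
ee_rot: [149.2, 89.6, 133.8]
force: [-24.1, -7.7, 69.2]
width: 1.001
```

Request:
{"api": "apply_moves", "payload": {
  "increments": [
    [[4, -1, -2.8, 0.02]]
  ]
}}

```text
t: 14.78
tool_pos: [0.5466, 0.0973, 0.0148]
ee_rot: [179.1, 89.3, 164.9]
force: [-42.9, 0.2, 70.9]
width: 0.996
```

Request:
{"api": "apply_moves", "payload": {
  "increments": [
    [[5, -1.3, -2.8, 0.02]]
  ]
}}

```text
t: 14.87
tool_pos: [0.5462, 0.0963, 0.0153]
ee_rot: [-172.8, 88.7, 174.2]
force: [-39.0, 3.6, 67.7]
width: 0.998
```

Request:
{"api": "apply_moves", "payload": {
  "increments": [
    [[5, -1.3, -2.8, 0.02]]
  ]
}}

```text
t: 14.95
tool_pos: [0.5458, 0.0955, 0.0159]
ee_rot: [-170.2, 88.1, 177.9]
force: [-34.7, 0.1, 60.4]
width: 1.0
```

Run:
```python
from m import *
c=cam('wrist','w13.png');st();f=c['frame']
for v in (40,120): print(v,'bL',f[v,100:170,0].tolist());print('rR',f[v,440:530,2].tolist())
```

```text
t 15.0 tcp [0.5487 0.0956 0.0159] bed [-63.2  -0.3] jawdir [ 0.979 -0.204 -0.028] yaw -11.76 fx [-0.028  0.002 -1.   ] F [-19.9   0.6  35.2] w 0.999 j [  8.5  38.  106.5   0.6  37.1  19.8]
40 bL [133, 132, 133, 131, 129, 131, 135, 128, 133, 131, 130, 116, 90, 64, 54, 53, 56, 59, 59, 59, 60, 59, 59, 57, 58, 57, 58, 57, 60, 61, 63, 59, 61, 58, 61, 59, 55, 55, 54, 51, 47, 44, 41, 31, 32, 22, 18, 11, 19, 52, 91, 129, 145, 149, 147, 145, 144, 147, 148, 147, 151, 149, 148, 149, 151, 152, 152, 150, 149, 152]
rR [207, 207, 206, 207, 208, 208, 210, 207, 208, 208, 208, 207, 206, 207, 205, 206, 208, 207, 208, 207, 207, 207, 206, 207, 208, 206, 206, 208, 208, 206, 209, 211, 203, 211, 207, 209, 209, 209, 208, 206, 207, 208, 206, 208, 208, 206, 207, 207, 208, 206, 206, 206, 207, 205, 207, 207, 204, 206, 204, 206, 206, 206, 206, 206, 205, 206, 205, 206, 206, 208, 207, 206, 205, 196, 182, 166, 156, 151, 141, 129, 113, 91, 77, 65, 65, 64, 63, 62, 61, 63]
120 bL [136, 132, 132, 134, 133, 134, 133, 134, 136, 137, 134, 133, 135, 134, 133, 135, 133, 135, 135, 136, 136, 132, 121, 94, 62, 55, 53, 61, 60, 61, 60, 59, 58, 59, 60, 63, 60, 60, 61, 59, 61, 61, 64, 55, 54, 52, 52, 53, 51, 49, 41, 37, 29, 22, 17, 18, 15, 40, 71, 104, 124, 128, 129, 131, 130, 130, 129, 131, 132, 132]
rR [209, 207, 210, 209, 209, 208, 209, 209, 210, 210, 207, 211, 209, 211, 209, 211, 207, 210, 210, 208, 210, 210, 210, 209, 209, 209, 210, 211, 207, 211, 210, 209, 210, 208, 207, 211, 210, 208, 211, 208, 207, 209, 206, 208, 207, 207, 209, 208, 207, 211, 208, 209, 209, 209, 204, 194, 174, 156, 151, 142, 135, 125, 104, 81, 65, 69, 68, 71, 65, 70, 68, 71, 70, 73, 76, 75, 76, 79, 76, 77, 80, 84, 92, 104, 122, 142, 163, 184, 198, 205]
```

Run:
```python
from h import *
c=load('wrist')
for v,L,R,W in [(40,149.8,514.3,521.5),(120,158.3,496,502.5)]:
  b=[w2b(p) for p in px2w(c,[(L,v),(R,v)],.028)];w=w2b(px2w(c,[(W,v)],.014)[0])
  print(np.round(b,1).tolist(),'wall',np.round(w,1),'mid',(b[0][1]+b[1][1])/2,'edge-wall',b[1][1]-w[1])
```

```text
[[30.4, 68.4], [36.8, -59.9]] wall [ 39.  -69.4] mid 4.255322832774546 edge-wall 9.504013834390207
[[2.5, 68.4], [9.8, -60.0]] wall [  9.1 -69.4] mid 4.206520988034981 edge-wall 9.444634849364704
```

Still clamped. The spring roller supplies the clamping, so the next idea is to hold the roller back a few mm with the fingers' rear faces while lightly pressing the near end, and drag then. First I lift and reposition just above the board.

Request:
{"api": "apply_moves", "payload": {
  "increments": [
    [[0, 0, 4, 0], [-1, 0, 10, -0.027], [-5, -1, 0, -0.027], [0, 0, 0, 0], [0, 0, 0, 0]]
  ]
}}

```text
t: 15.42
tool_pos: [0.5444, 0.0975, 0.0322]
ee_rot: [-174.4, 88.5, 170.9]
force: [0.5, -0.2, -0.2]
width: 0.996
```

Run:
```python
from m import *
s=st();print((b2w(-66,5)-s['tool_pos'][:2])*1e3)
c=cam('wrist','w14.png');run(c,(20,60,100))
```

```text
t 15.4167 tcp [0.5444 0.0975 0.0322] bed [-62.5   4.4] jawdir [ 0.967 -0.255 -0.026] yaw -14.79 fx [-0.025  0.004 -1.   ] F [ 0.5 -0.2 -0.2] w 0.996 j [  8.7  36.1 107.1   0.7  38.3  22.9]
[-1.5103675  -3.23577811]
20 [152.2 159.7 424.  515.7] x 44 B [ 68.3 -35.8] G [ 69.4 -68.8] off 15.96 wid 104.0 138.1
60 [158.2 165.  336.2 508.4] x 30 B [68.4 -2. ] G [ 69.3 -68.7] off 32.92 wid 70.3 138.0
100 [163.8 170.2 360.5 500.9] x 14 B [ 68.5 -12.5] G [ 69.4 -68.6] off 27.65 wid 81.1 138.0
```

Request:
{"api": "apply_moves", "payload": {
  "increments": [
    [[-1.5, -5, -7, 0], [0, 0, -6, 0], [0, 0, -1, 0], [0, 0, 0, 0]]
  ]
}}

```text
t: 15.8
tool_pos: [0.5432, 0.0925, 0.0159]
ee_rot: [-174.2, 88.5, 171.1]
force: [-7.0, 1.8, 25.7]
width: 0.997
```

Run:
```python
from h import *
st()
```

```text
t 15.8 tcp [0.5432 0.0925 0.0159] bed [-67.6   4.2] jawdir [ 0.967 -0.253 -0.026] yaw -14.67 fx [-0.026  0.004 -1.   ] F [-7.   1.8 25.7] w 0.997 j [  8.2  37.6 107.4   0.8  36.5  22.2]
```

Request:
{"api": "apply_moves", "payload": {
  "increments": [
    [[0, 0, 1.5, 0], [-1, -3, 0.5, 0], [-1, -4, 0, 0], [-1.2, -5, 0, 0]]
  ]
}}

```text
t: 16.13
tool_pos: [0.5418, 0.0855, 0.0177]
ee_rot: [169.1, 88.5, 154.3]
force: [-2.2, 22.9, 6.5]
width: 1.002
```

Run:
```python
from h import *
st()
```

```text
t 16.1333 tcp [0.5418 0.0855 0.0177] bed [-74.7   3.7] jawdir [ 0.967 -0.255 -0.025] yaw -14.8 fx [-0.023  0.011 -1.   ] F [-2.2 22.9  6.5] w 1.002 j [  7.3  37.3 107.8   1.4  36.2  21. ]
```

The roller is held back (23 N). Now press and drag sideways while holding it.

Request:
{"api": "apply_moves", "payload": {
  "increments": [
    [[-0.9, -3.4, -3, 0], [-0.9, -3.4, -2.5, 0]]
  ]
}}

```text
t: 16.3
tool_pos: [0.542, 0.0849, 0.0154]
ee_rot: [148.2, 88.4, 133.2]
force: [-16.6, 28.7, 49.6]
width: 0.999
```

Request:
{"api": "apply_moves", "payload": {
  "increments": [
    [[4, -4.5, -2, 0.01]]
  ]
}}

```text
t: 16.38
tool_pos: [0.5426, 0.0845, 0.0157]
ee_rot: [150.3, 88.0, 135.7]
force: [-28.6, 31.7, 48.8]
width: 1.001
```

Request:
{"api": "apply_moves", "payload": {
  "increments": [
    [[5, -4.5, -2, 0.01]]
  ]
}}

```text
t: 16.47
tool_pos: [0.5428, 0.0841, 0.0162]
ee_rot: [153.7, 87.4, 139.7]
force: [-31.7, 29.1, 53.3]
width: 0.997
```

Run:
```python
from m import *
st();c=cam('wrist','w15.png');f=c['frame']
for v in (40,120): print(v,'bL',f[v,120:190,0].tolist());print('rR',f[v,440:530,2].tolist())
```

```text
t 16.4667 tcp [0.5428 0.0841 0.0162] bed [-75.8   2.5] jawdir [ 0.969 -0.242 -0.04 ] yaw -14.02 fx [-0.034  0.029 -0.999] F [-31.7  29.1  53.3] w 0.997 j [  6.5  37.6 107.4   3.1  36.8  18. ]
40 bL [59, 59, 58, 61, 61, 60, 61, 62, 62, 59, 57, 56, 52, 51, 48, 46, 43, 38, 31, 21, 21, 18, 20, 49, 86, 126, 146, 149, 147, 146, 152, 151, 149, 153, 151, 151, 151, 150, 151, 152, 153, 152, 153, 153, 155, 154, 153, 153, 157, 154, 155, 156, 156, 157, 156, 156, 156, 158, 157, 154, 156, 157, 152, 152, 153, 150, 149, 150, 151, 148]
rR [211, 209, 208, 211, 209, 211, 208, 209, 208, 210, 208, 208, 209, 212, 209, 208, 208, 209, 208, 210, 211, 214, 208, 211, 211, 211, 211, 212, 210, 210, 209, 210, 211, 210, 210, 211, 208, 212, 210, 210, 212, 208, 209, 210, 210, 209, 209, 208, 209, 210, 208, 210, 207, 207, 207, 209, 206, 209, 209, 206, 197, 183, 164, 153, 152, 145, 145, 135, 116, 85, 70, 69, 71, 69, 74, 70, 71, 70, 67, 67, 71, 76, 79, 78, 77, 81, 83, 84, 98, 116]
120 bL [115, 81, 57, 60, 59, 60, 59, 60, 59, 62, 58, 61, 63, 59, 63, 58, 59, 62, 64, 59, 60, 59, 55, 56, 54, 49, 48, 41, 32, 30, 23, 20, 14, 17, 34, 82, 123, 146, 151, 151, 149, 154, 152, 150, 150, 151, 150, 151, 154, 153, 153, 152, 155, 154, 155, 156, 157, 154, 159, 160, 157, 156, 160, 158, 159, 158, 159, 158, 158, 158]
rR [213, 211, 211, 213, 212, 211, 213, 214, 213, 211, 212, 211, 213, 214, 211, 211, 215, 210, 211, 212, 212, 209, 211, 210, 210, 212, 210, 212, 210, 205, 202, 203, 203, 206, 209, 209, 211, 212, 212, 210, 211, 210, 210, 212, 210, 214, 208, 191, 175, 157, 153, 144, 135, 117, 92, 73, 64, 68, 66, 66, 68, 69, 71, 68, 68, 74, 74, 77, 78, 77, 79, 81, 92, 106, 124, 147, 167, 189, 200, 204, 208, 210, 208, 208, 212, 212, 210, 208, 208, 212]
```

```bash
cat > e.py <<'E'
from h import *
def ev(c,T):
  for v,L,R,W in T:
    b=[w2b(p) for p in px2w(c,[(L,v),(R,v)],.028)];w=w2b(px2w(c,[(W,v)],.014)[0])
    print(np.round(b,1).tolist(),'wall',np.round(w,1),'mid',(b[0][1]+b[1][1])/2,'edge-wall',b[1][1]-w[1])
E
python3 -c "
from e import *
ev(load('wrist'),[(40,143.9,501.5,508.7),(120,154.9,487.8,493.5)])"
```

```text
[[21.2, 68.5], [22.5, -60.5]] wall [ 24.7 -69.6] mid 3.9818481303686504 edge-wall 9.054951672086837
[[-7.4, 68.4], [-4.9, -60.6]] wall [ -5.6 -69.2] mid 3.887600108164307 edge-wall 8.650034971164857
```

A slight shift at the near end (right edge -60.0 to -60.6). I'll continue with more sideways push.

Request:
{"api": "apply_moves", "payload": {
  "increments": [
    [[7.5, -5, -1.5, 0.01]]
  ]
}}

```text
t: 16.6
tool_pos: [0.545, 0.0831, 0.0168]
ee_rot: [156.7, 86.8, 143.1]
force: [-23.3, 25.1, 38.2]
width: 0.999
```

Request:
{"api": "apply_moves", "payload": {
  "increments": [
    [[8, -5, -1, 0.01]]
  ]
}}

```text
t: 16.68
tool_pos: [0.5479, 0.082, 0.0176]
ee_rot: [158.3, 86.2, 145.2]
force: [-21.7, 28.5, 25.1]
width: 0.998
```

Run:
```python
from m import *
st();c=cam('wrist','w16.png');f=c['frame']
for v in (40,120): print(v,'bL',f[v,120:180,0].tolist());print('rR',f[v,470:530,2].tolist())
```

```text
t 16.6833 tcp [0.5479 0.082  0.0176] bed [-76.5  -3. ] jawdir [ 0.972 -0.226 -0.062] yaw -13.07 fx [-0.055  0.038 -0.998] F [-21.7  28.5  25.1] w 0.998 j [  5.9  38.  106.    4.   38.9  15.9]
40 bL [62, 60, 61, 59, 57, 55, 55, 56, 48, 47, 44, 37, 31, 28, 15, 23, 10, 15, 19, 14, 11, 18, 37, 69, 110, 139, 148, 149, 150, 151, 148, 151, 151, 151, 151, 150, 151, 151, 151, 153, 154, 156, 154, 154, 154, 155, 152, 154, 156, 156, 159, 155, 157, 156, 158, 157, 157, 156, 156, 155]
rR [212, 211, 210, 212, 211, 206, 209, 209, 210, 208, 209, 209, 211, 208, 210, 208, 211, 209, 208, 210, 210, 211, 208, 201, 179, 159, 149, 144, 119, 88, 70, 69, 70, 73, 70, 72, 74, 72, 71, 74, 72, 81, 78, 80, 82, 87, 100, 121, 142, 164, 184, 200, 204, 208, 208, 206, 209, 207, 207, 210]
120 bL [62, 60, 58, 60, 64, 60, 61, 56, 62, 61, 58, 62, 59, 58, 57, 57, 56, 54, 51, 46, 42, 39, 36, 29, 22, 18, 11, 21, 19, 8, 16, 9, 12, 9, 26, 63, 108, 139, 150, 152, 148, 149, 149, 148, 153, 151, 151, 152, 152, 152, 157, 155, 154, 156, 156, 157, 156, 157, 161, 157]
rR [211, 212, 212, 211, 215, 211, 213, 213, 213, 211, 212, 209, 188, 148, 98, 73, 67, 70, 66, 70, 68, 67, 71, 70, 76, 75, 79, 78, 80, 88, 99, 119, 139, 162, 185, 200, 205, 211, 211, 208, 208, 211, 210, 212, 211, 210, 211, 215, 212, 210, 210, 212, 211, 211, 209, 209, 210, 209, 209, 209]
```

```bash
python3 -c "
from e import *
ev(load('wrist'),[(40,143.5,494.3,498.5),(120,155.7,482.7,484)])"
```

```text
[[19.8, 66.3], [22.9, -62.5]] wall [ 25.2 -69.7] mid 1.8995365252259653 edge-wall 7.25384064406061
[[-9.4, 65.1], [-4.7, -63.5]] wall [ -5.2 -69.8] mid 0.7899829650090808 edge-wall 6.299758713521143
```

That worked: the near end slid about 3 mm, and the board's middle is now at y≈1 with about 2° of yaw. I'll lift so the roller springs back, then measure.

Request:
{"api": "apply_moves", "payload": {
  "increments": [
    [[0, -3, 5, 0], [0, -2, 12, -0.03], [0, 0, 20, 0], [0, 0, 15, 0], [-8, -25, 10, 0], [-4, -15, 10, 0], [0, 0, 0, 0]]
  ]
}}

```text
t: 17.32
tool_pos: [0.5365, 0.0409, 0.0916]
ee_rot: [154.9, 86.0, 140.3]
force: [0.3, -0.1, -0.1]
width: 1.004
```

Run:
```python
from m import *
st();c=cam('wrist','w17.png');
cv2.imwrite('pics/w17c.png',cv2.resize(c['frame'][:260],(800,325),interpolation=cv2.INTER_CUBIC))
print(np.array([px2w(c,[(u,v)])[0,2] for u in (260,320,380) for v in (10,60,110,140)]).reshape(3,4).round(4))
try: run(c,(10,24,40,56,72))
except Exception as e: print(e)
```

```text
t 17.3167 tcp [0.5365 0.0409 0.0916] bed [-119.2   -2.6] jawdir [ 0.966 -0.251 -0.063] yaw -14.54 fx [-0.054  0.045 -0.998] F [ 0.3 -0.1 -0.1] w 1.004 j [  1.6  29.9 107.3   3.7  45.8  13.6]
[[0.0269 0.027  0.0273 0.0275]
 [0.0267 0.0269 0.0273 0.0274]
 [0.0269 0.0268 0.0274 0.0269]]
10 [199.3 208.7 439.4 451.6] x 6 B [ 65.3 -63.6] G [ 69.2 -68.9] off 0.74 wid 128.9 138.1
24 [200.5 210.1 438.1 449.9] x -1 B [ 65.1 -63.7] G [ 69.2 -68.9] off 0.54 wid 128.8 138.1
40 [201.9 211.5 436.8 448.2] x -9 B [ 65.1 -63.9] G [ 69.2 -69. ] off 0.50 wid 129.0 138.2
56 [203.3 212.9 435.2 446.3] x -18 B [ 65. -64.] G [ 69.3 -68.9] off 0.37 wid 129.0 138.2
72 [204.8 214.5 434.1 444.6] x -26 B [ 64.8 -64.3] G [ 69.2 -69. ] off 0.16 wid 129.2 138.3
```

No pictures left, so I continue by numbers. Offset ≈0.6 mm, yaw ≈1°, flat. Now I check the roller position and the tongue numerically against the earlier frames.

Run:
```python
from h import *
def red(c,f,name):
    h=cv2.cvtColor(f,cv2.COLOR_BGR2HSV);m=((h[...,0]<6)|(h[...,0]>174))&(h[...,1]>170)&(h[...,2]>120)
    ys,xs=np.nonzero(m);P=px2w(c,list(zip(xs,ys)),.037);B=np.array([w2b(p) for p in P])
    k=(abs(B[:,0]+90)<25)&(abs(B[:,1])<75);B=B[k]
    print(name,k.sum(),[ (np.round(B[(B[:,1]>a)&(B[:,1]<=a+32)][:,0].mean(),2),np.round(np.ptp(B[(B[:,1]>a)&(B[:,1]<=a+32)][:,0]),1)) for a in (-64,-32,0,32)])
t=cam('top','top18.png');red(t,cv2.imread('pics/top1.png'),'top start');red(t,cv2.imread('pics/top9.png'),'top after snap');red(t,t['frame'],'top now')
s=cam('scene','sc18.png');red(s,cv2.imread('pics/scene1.png'),'scene start');red(s,s['frame'],'scene now')
c=load('wrist');red(c,c['frame'],'wrist now')
# profile along bed x near the lip in scene, brightness
E=np.linalg.inv(s['extrinsics'])
def pix(c,p,z):
    E=np.linalg.inv(c['extrinsics']);q=E@np.r_[p,z,1];q=q[:3]/-q[2];r=1+float(c['k1'])*(q[0]**2+q[1]**2);K=c['mtx']
    return K[0][0]*q[0]*r+K[0][2],-K[1][1]*q[1]*r+K[1][2]
for y in (-45,0,45):
    print(y,[tuple(int(a) for a in cv2.getRectSubPix(s['frame'],(1,1),tuple(map(float,pix(s,b2w(x,y),.028))))[0,0]) for x in range(58,78,2)])
```

```text
top start 87 [(np.float64(-84.42), np.float64(8.4)), (np.float64(-84.27), np.float64(8.4)), (np.float64(-84.17), np.float64(8.2)), (np.float64(-83.84), np.float64(8.3))]
top after snap 86 [(np.float64(-85.08), np.float64(8.8)), (np.float64(-85.01), np.float64(7.8)), (np.float64(-85.2), np.float64(8.4)), (np.float64(-84.87), np.float64(8.2))]<stdin>:6: RuntimeWarning: Mean of empty slice.
  ret = ret.dtype.type(ret / rcount)
Traceback (most recent call last):
ValueError: zero-size array to reduction operation maximum which has no identity
```

Arm hides the roller; move it back and repeat.

Request:
{"api": "apply_moves", "payload": {
  "increments": [
    [[-9, -34, 15, 0], [-9, -34, 15, 0], [-9, -34, 15, 0], [-9, -34, 15, 0], [-9, -34, 15, 0], [0, 0, 0, 0], [0, 0, 0, 0]]
  ]
}}

```text
t: 18.0
tool_pos: [0.4885, -0.1308, 0.1623]
ee_rot: [157.6, 85.5, 143.2]
force: [0.7, -0.2, 0.5]
width: 1.001
```

```bash
cat > r.py <<'E'
from h import *
def red(c,f,name):
    h=cv2.cvtColor(f,cv2.COLOR_BGR2HSV);m=((h[...,0]<6)|(h[...,0]>174))&(h[...,1]>170)&(h[...,2]>120)
    ys,xs=np.nonzero(m);B=np.array([w2b(p) for p in px2w(c,list(zip(xs,ys)),.037)])
    k=(abs(B[:,0]+90)<25)&(abs(B[:,1])<75);B=B[k]
    print(name,k.sum(),[round(float(B[(B[:,1]>a)&(B[:,1]<=a+32)][:,0].mean()),2) if ((B[:,1]>a)&(B[:,1]<=a+32)).any() else None for a in (-64,-32,0,32)])
def pix(c,p,z):
    E=np.linalg.inv(c['extrinsics']);q=E@np.r_[p,z,1];q=q[:3]/-q[2];r=1+float(c['k1'])*(q[0]**2+q[1]**2);K=c['mtx']
    return K[0][0]*q[0]*r+K[0][2],-K[1][1]*q[1]*r+K[1][2]
def prof(c,f,xs,ys):
    for y in ys: print(y,[int(cv2.getRectSubPix(f,(1,1),tuple(map(float,pix(c,b2w(x,y),.028))))[0,0,2]) for x in xs])
E
python3 - <<'E'
from r import *
st();t=cam('top','top19.png');s=cam('scene','sc19.png')
for n in ('top1','top9','top19'): red(t,cv2.imread(f'pics/{n}.png'),n)
for n in ('scene1','sc19'): red(s,cv2.imread(f'pics/{n}.png'),n)
for n in ('top9','top19'): print(n);prof(t,cv2.imread(f'pics/{n}.png'),range(54,80,2),(-50,-25,0,25,50))
E
```

```text
t 18.0 tcp [ 0.4885 -0.1308  0.1623] bed [-297.5   -0.7] jawdir [ 0.966 -0.247 -0.072] yaw -14.37 fx [-0.062  0.047 -0.997] F [ 0.7 -0.2  0.5] w 1.001 j [-17.2  21.7 108.7   1.9  53.8  -4. ]
top1 87 [-84.42, -84.27, -84.17, -83.84]
top9 86 [-85.08, -85.01, -85.2, -84.87]
top19 85 [-85.74, -85.58, -85.6, -85.49]
scene1 121 [-83.05, -82.58, -82.61, -82.75]
sc19 122 [-84.3, -84.24, -83.99, -84.41]
top9
-50 [236, 236, 236, 236, 233, 229, 208, 183, 181, 183, 206, 222, 209]
-25 [237, 236, 236, 236, 234, 230, 211, 187, 184, 189, 209, 225, 208]
0 [236, 236, 236, 235, 233, 229, 210, 184, 183, 192, 211, 227, 213]
25 [236, 236, 236, 236, 234, 229, 211, 186, 185, 192, 211, 228, 213]
50 [236, 236, 236, 236, 234, 230, 212, 185, 184, 195, 213, 229, 212]
top19
-50 [235, 236, 236, 235, 232, 228, 208, 183, 180, 183, 206, 222, 209]
-25 [236, 236, 236, 235, 231, 225, 202, 174, 176, 186, 208, 224, 207]
0 [235, 235, 235, 235, 232, 225, 202, 173, 176, 189, 210, 227, 213]
25 [236, 236, 236, 235, 231, 223, 200, 169, 172, 189, 210, 228, 213]
50 [236, 236, 236, 235, 229, 217, 190, 155, 164, 190, 211, 228, 211]
```

Everything reads well inside limits:
- **Board:** flat, y≈0.6 mm, yaw ≈1°.
- **Tongue:** within about 1 mm of its first seated position.
- **Roller:** about 1 mm from fully out.
- **Arm:** clear and touching nothing.

I'm handing in.

```bash
python3 -c "
from h import *
print(ctrl.finish_job());st()"
```

```text
the job is handed in; nothing more can be done
None
the job is handed in; nothing more can be done
```

The largest board is fitted in the bed: tongue home under the lip, near end pressed flat and snapped in under the roller. I handed it in at about 18 s, with the arm clear and touching nothing.

**What I did**
- I pushed the board square off the shelf with both open fingers until it tipped over the roller. I kept pushing, still slanted at 7.9°, until the tongue stopped against the groove wall at about 30 N.
- I then pressed the near end down until it lay flat.
- The board had snapped in about 3.5–4 mm off to one side, right at the 4 mm limit. Three attempts to drag it sideways from the top failed, and one of those presses briefly reached 102 N (about 105 N in total) against the 120 N wrist limit.
- I then held the roller back with the fingers, slid the near end across, and let the roller spring back over it.

**Last checks**
- **Level:** the board's top read 27 mm over all sampled points against 28 mm nominal, so it is flat within camera error.
- **Sideways:** the offset is about 0.6 mm.
- **Turn:** about 1° of yaw remains, so the tongue stands back up to about 1 mm at the +y corner.
- **Roller:** it reads about 1.4 mm back from its start position, against 0.8 mm after the first snap. That is not quite zero.
- **Other items:** I did not re-measure the tools and pipe pieces at the end. The fingers worked only over the shelf and bed.

The 12-picture viewing limit ran out, so the final state was checked by numbers from the camera images only.

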